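# Fit a pivot bracket over the studs of a slotted rail

### The job

Pick up the steel pivot bracket by its upright lug, lay it lengthwise along the slotted rail so that its foot plate rests lightly on the tips of the two studs, clear of its holes, and slide it along the rail with light pressure until both holes drop over the studs. Keep hold of it and ease it gently down until its foot sits flush on the rail, then let go; leave the things lying around the work where they are.

Things in the scene. Friction and masses are not known exactly. Their poses are not given: they have to be found in the camera images.
- bracket: loose steel bracket, 0.36-0.56 kg, flat on the bench. Foot plate 160x50x6 mm (own x,y,z), two 14 mm through holes at x = +42 and -42 mm, y = 0. Upright lug in its middle, 40 mm long (x), 12 mm thick (y), rounded top 54 mm above the underside: pinch its flat faces (normal to y). Origin: centre of the underside, z up. A half turn about z makes no difference.
- rail: aluminium rail fixed to the bench, 260x70x40 mm (own x,y,z), with a 14 mm slot in its top all along x at y = 0. Origin: centre of its underside on the bench, z up; the top face is at z = 40 mm. Two upright studs stand in the slot (see slot_mid). More than 30 N between the bracket and the rail or its studs counts as damage.
- slot_mid (a point): middle of the slot at the rail's top face, axes as the rail. Two rigid 10 mm studs stand 84 mm apart on the line y = 0, chamfered to 6 mm diameter over the last 2.5 mm; their tips are equally high, 14.5 to 21.5 mm above this face, not reported. Nor is it where the pair is clamped: the point midway between them is anywhere from -12 to +12 mm along x from here. They do not yield.
- driver_blue: loose screwdriver, 238 mm long, 32 mm thick, lying on the bench beyond the rail; leave alone. Origin at the centre of its underside.
- tape_roll: loose roll of black tape, 89 mm diameter, 19 mm high, lying flat on the bench right of the rail, beyond the bracket; leave alone. Origin at the centre of its underside.
- bolt_tin: small open sheet-metal tin, 72 mm diameter, 69 mm high, standing on the bench right of the tape roll, beyond the bracket; leave alone. Origin at the centre of its underside.

How it is judged:
By the outcome, as a careful person would: the job done as asked, in the order asked, and still so for the second after the job is handed in, with the robot touching nothing.
It also fails if it takes over 72 s, if anything falls off the work surface, if the arm or the gripper's body presses on something with over 40 N, if the wrist force passes 120 N, or if a joint passes its speed limit or range.

### The arm

A 7-joint arm with a two-finger parallel gripper is mounted at the origin on a cart in front of the work surface, level with it; the furniture and walls round the work are solid. World frame = base frame: x ahead of the robot, y to its left, z up, the work surface at z = 0. Lengths are in m, angles in rad, forces in N, time in s.
With the tool pointing down it reaches from about 0.35 to 0.9 m from the base axis. Payload 8.1 kg.
Tool frame: the origin (TCP) lies on the centre line of the jaws, within the pads' length; the fingertips stand 14 mm ahead of it and the grasp point (between the pads) lies 5 mm behind it; z points along the fingers, y is the direction in which the jaws open and shut (so a half turn about z gives the same grasp; the last joint's range is limited). The gripper opens to 92 mm and grips with 3 to 60 N. Pads are 19 mm wide; open, the fingers measure 130 mm over their backs; the gripper's body (75 mm by 190 mm) begins 47 mm behind the grasp point.
Start: joints at [-1.305, 0.434, 0.025, 1.573, -0.012, 1.134, -0.075], TCP at [0.225, 0.583, 0.241] pointing down, gripper open.
Joint ranges: [-2.62, 2.62], [-0.44, 2.09], [-1.27, 1.32], [0.08, 2.57], [-1.32, 4.46], [0.12, 2], [-2.74, 2.74]. Speed limits (rad/s): [2.22, 2.22, 3.01, 3.01, 3.14, 3.14, 3.14].

### API

Orientations are given as a rotation vector (axis times angle).
In Python, from cell import observe, eyes, arm gives the robot as it stands.
- The arm moves only by the tool step_arm, never from a script. Its argument "series" is a list that holds one entry, the list of rows, each a list of 5 numbers: the finger opening in m, from 0 to 0.0918, then the shift along the world's x, y, z in m, then the turn about the world's z in degrees. In form: [[[hand, dx, dy, dz, spin], ...]]. A call has 1 to 20 rows; each row is the pose to reach, as a shift and turn from the pose measured when the call began; what a row does not reach only later rows make up. A row lasts 1/12 s, in which the tool goes at most 41.7 mm and 7.16 degrees, less where a joint would pass 70% of its speed; a pose out of reach is approached as far as the arm can. A call with a gripper value outside its range is refused whole. The fingers move at their own pace and stop on an object; "squeeze" is the grip in N (left out, the last holds). Time passes only in rows, so rows that repeat a pose let the fingers close. It gives the time, the measured TCP pose, the force and the opening at its end, in the units of the state.
- observe(): the state, without advancing time (a new reading comes with each control period).
- eyes.get_image(name): name is "side" or "top"; returns (picture, depth): 384x512x3 uint8, red, green, blue; 384x512 float32, m along the optical axis (not along the pixel's ray), 0 where there is no reading.
- eyes.camera_params(name): a dict with "intrinsics" (3x3 intrinsics, pixels), "position" and "attitude" of the camera in the world. Camera axes: x right, y down, z forward; pixel columns grow to the right and rows downward; lengths in m; the calibration is good to about 2 mm. A picture is of the moment at which its call begins. camera_params takes no time and is no camera call.
- arm.sign_off(): hands the job in, once; it reports no verdict.
The state is a dict: "clock": time; "joints": joint angles; "dq": joint speeds; "joint_efforts": joint torques, N m; "position": TCP position; "ee_rot": TCP orientation; "force": force on the tool from outside, world axes, zero at the start; "ft_torque": the same for the moment, N m; "width": opening from 0.0 (shut) to 1.0 (fully open).
Only numpy, scipy, OpenCV 4.12 (cv2) and the standard library are available. Lean on these libraries where they do the work, as an engineer would, in place of code of your own. Each camera call takes 0.05 s, during which the arm holds its last target.

## Working session

There is one attempt and no reset: what is moved stays moved. The work goes in short steps, Python scripts to look and compute and a tool call to move; the robot and the scene stay as the last step left them, time stands still between calls to the robot, and variables do not carry over. Pictures are saved under pics/ and viewed, and the job is handed in when it is done.

Besides the shell and the picture viewer there is one more tool, called by a JSON object that holds its "name" and its "arguments". step_arm: Moves the arm, as the interface text tells. Its arguments: {"type":"object","properties":{"series":{"type":"array"},"squeeze":{"type":"number"}},"required":["series"]}

```bash
mkdir -p pics; cat > h.py <<'E'
import numpy as np, cv2
from cell import observe, eyes, arm
def cam(n):
    p=eyes.camera_params(n); return np.array(p["intrinsics"]),np.array(p["position"]),p["attitude"]
E
python3 - <<'E'
from h import *
print(observe())
for n in("side","top"):
    print(eyes.camera_params(n))
    im,d=eyes.get_image(n); cv2.imwrite(f"pics/{n}0.png",im[:,:,::-1]); np.savez(f"{n}0.npz",im=im,d=d)
E
```

```text
{'clock': 0.0, 'joints': array([-1.30455086,  0.43521864,  0.02496875,  1.57410857, -0.01158729,
        1.13398035, -0.07511526]), 'dq': array([-0.00064953,  0.00142984, -0.0015657 , -0.00074721, -0.00040621,
        0.00075416,  0.00120882]), 'joint_efforts': array([ 3.75898862e-04, -6.67847872e+01,  9.84749347e-01, -3.14457572e+01,
       -6.07067370e-02,  4.29645984e-02,  1.51714930e-04]), 'position': array([0.22521331, 0.5824871 , 0.23994316]), 'ee_rot': array([-5.76194414e-01, -3.08816097e+00,  2.45688904e-03]), 'force': array([-0.30942878, -0.74629677, -1.13534029]), 'ft_torque': array([ 0.01881413, -0.00545652, -0.05097664]), 'width': 0.997512303948857}
{'intrinsics': array([[415.85081388,   0.        , 252.81331061],
       [  0.        , 415.85081388, 189.79037274],
       [  0.        ,   0.        ,   1.        ]]), 'position': array([ 0.57529998, -0.78038073,  0.6935831 ]), 'attitude': array([-2.26875437e+00,  6.22532520e-02, -2.48858891e-04])}
{'intrinsics': array([[401.37589266,   0.        , 249.99874811],
       [  0.        , 401.37589266, 196.40074266],
       [  0.        ,   0.        ,   1.        ]]), 'position': array([ 0.41929292, -0.04462497,  0.89651363]), 'attitude': array([-2.1420291 ,  2.10681158, -0.182921  ])}
```

View pics/side0.png

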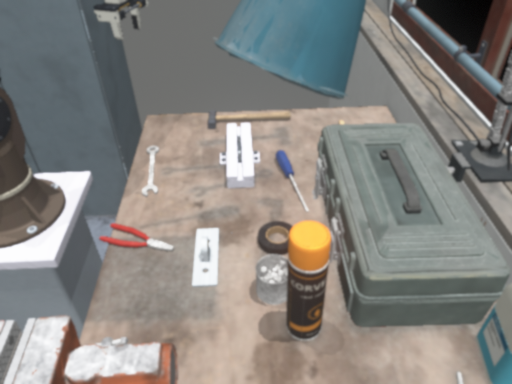

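View pics/top0.png

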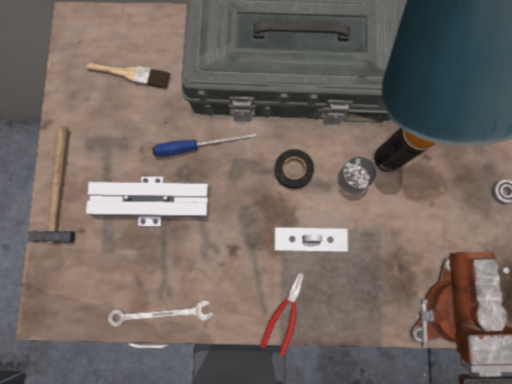

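The top view shows the rail around px (147,199) and the bracket around (311,239) with its lug at (312,239). The tape is at (294,169), the tin at (357,176), and the lamp is upper right. Next I'll measure them.

```bash
cat >> h.py <<'E'
from scipy.spatial.transform import Rotation as R
def ray(n,uv,z):
    K,p,a=cam(n); uv=np.atleast_2d(uv).astype(float)
    d=np.c_[(uv[:,0]-K[0,2])/K[0,0],(uv[:,1]-K[1,2])/K[1,1],np.ones(len(uv))]
    d=R.from_rotvec(a).apply(d); t=(z-p[2])/d[:,2]; return p+d*t[:,None]
def proj(n,P):
    K,p,a=cam(n); c=R.from_rotvec(a).inv().apply(np.atleast_2d(P)-p)
    return np.c_[c[:,0]/c[:,2]*K[0,0]+K[0,2],c[:,1]/c[:,2]*K[1,1]+K[1,2]]
def cloud(n,d):
    K,p,a=cam(n); v,u=np.indices(d.shape)
    c=np.stack([(u-K[0,2])/K[0,0]*d,(v-K[1,2])/K[1,1]*d,d],-1)
    return R.from_rotvec(a).apply(c.reshape(-1,3)).reshape(c.shape)+p
E
python3 - <<'E'
from h import *
for n,boxes in (("top",dict(rail=(80,170,215,232),br=(265,220,355,260))),("side",dict(rail=(215,115,265,192),br=(185,222,225,292)))):
    f=np.load(n+"0.npz");im,d=f["im"],f["d"]; C=cloud(n,d)
    for k,(a,b,c,e) in boxes.items():
        s=im[b:e,a:c].astype(int); m=((s.min(2)>165)).astype(np.uint8)
        cs=cv2.connectedComponentsWithStats(m)[2]; print(n,k,cs[1:][cs[1:,4]>30].tolist())
        z=C[b:e,a:c,2][(m>0)&(d[b:e,a:c]>0)]; print(" z pct",np.percentile(z,[5,25,50,75,95]).round(4))
        m=cv2.morphologyEx(m,cv2.MORPH_CLOSE,np.ones((9,9))) 
        m=cv2.morphologyEx(m,cv2.MORPH_OPEN,np.ones((9,9)))
        pts=np.argwhere(m)[:,::-1]+[a,b]
        zz=.04 if k=="rail" else .006
        h=ray(n,pts,zz)[:,:2]; r=cv2.minAreaRect((h*1000).astype(np.float32)); print(" rect",r)
        big=cv2.resize(im[b:e,a:c],None,fx=6,fy=6,interpolation=cv2.INTER_CUBIC); cv2.imwrite(f"pics/{n}_{k}.png",big[:,:,::-1]); print(big.shape)
    teal=(im[:,:,2].astype(int)-im[:,:,0]>35)&(im[:,:,1].astype(int)-im[:,:,0]>25)&(d>0)
    P=C[teal]; print("teal",len(P),np.percentile(P,[1,50,99],axis=0).round(3).tolist())
E
```

```text
top rail [[6, 7, 122, 38, 3470], [58, 48, 23, 8, 118]]
 z pct [0.0098 0.0388 0.0403 0.0415 0.043 ]
 rect ((561.0040893554688, 187.15225219726562), (105.52632904052734, 259.3963317871094), 0.9437578916549683)
(372, 810, 3)
top br [[10, 8, 73, 24, 1498]]
 z pct [0.0034 0.0052 0.0064 0.0076 0.047 ]
 rect ((486.91552734375, -173.5249786376953), (48.504722595214844, 160.08375549316406), 0.9462058544158936)
(240, 540, 3)
teal 12 [[0.591, -0.232, 0.544], [0.599, -0.231, 0.563], [0.614, -0.216, 0.575]]
side rail [[4, 7, 42, 66, 1837]]
 z pct [0.0004 0.0223 0.0389 0.0404 0.042 ]
 rect ((568.1286010742188, 166.78823852539062), (305.6490173339844, 134.18836975097656), 86.23263549804688)
(462, 300, 3)
side br [[6, 5, 34, 65, 1740]]
 z pct [-0.0005  0.0021  0.0059  0.0071  0.0419]
 rect ((491.74139404296875, -181.72357177734375), (67.7705078125, 181.29736328125), 0.45168447494506836)
(420, 240, 3)
teal 10080 [[0.574, -0.489, 0.023], [0.651, -0.335, 0.526], [1.156, 0.126, 0.563]]
```

```bash
python3 - <<'E'
from h import *
for n in("top","side"):
    f=np.load(n+"0.npz");im,d=f["im"],f["d"]; C=cloud(n,d)
    X,Y,Z=C[...,0],C[...,1],C[...,2]
    m=(d>0)&(Z>.034)&(Z<.048)&(abs(Y-.187)<.16)&(abs(X-.555)<.08)
    m=cv2.morphologyEx(m.astype(np.uint8),cv2.MORPH_CLOSE,np.ones((5,5)))
    cs=cv2.connectedComponentsWithStats(m);i=1+np.argmax(cs[2][1:,4]); pts=np.argwhere(cs[1]==i)[:,::-1]
    h=ray(n,pts,.04)[:,:2]; print(n,"rail",cv2.minAreaRect((h*1000).astype(np.float32)))
    # white-only side edges: for rows/cols
    m=(d>0)&(Z>.03)&(Z<.062)&(abs(Y+.174)<.05)&(abs(X-.487)<.05)
    P=C[m]; print("lug",len(P),np.median(P,0).round(4),P.min(0).round(4),P.max(0).round(4))
    m=(d>0)&(Z>.046)&(Z<.07)&(abs(Y-.187)<.12)&(abs(X-.555)<.03)
    for p,uv in zip(C[m],np.argwhere(m)): print("stud?",uv[::-1],p.round(4))
    m=(d>0)&(Z>.3)&(X>.3)&(X<1.0)&(abs(Y)<.6)
    P=C[m]; print("high",len(P)); 
    if len(P): print(P.min(0).round(3),P.max(0).round(3))
    a=im[170:235,75:220] if n=="top" else im[110:200,200:270]
    b=cv2.resize(a,None,fx=5,fy=5,interpolation=cv2.INTER_CUBIC); cv2.imwrite(f"pics/{n}_r2.png",b[:,:,::-1])
E
```

```text
top rail ((566.2510986328125, 187.8455810546875), (70.73688507080078, 260.4446716308594), 0.13480399549007416)
lug 124 [ 0.4855 -0.1695  0.0509] [ 0.4798 -0.1897  0.0329] [ 0.4924 -0.1517  0.0565]
stud? [ 98 189] [0.584  0.2921 0.0463]
stud? [125 195] [0.5704 0.2301 0.0539]
stud? [126 195] [0.5701 0.2274 0.0556]
stud? [127 195] [0.571  0.2268 0.0507]
stud? [124 196] [0.5679 0.2315 0.0558]
stud? [125 196] [0.5676 0.2288 0.0574]
stud? [126 196] [0.5678 0.2269 0.0568]
stud? [127 196] [0.5684 0.2259 0.0532]
stud? [128 196] [0.5692 0.225  0.0492]
stud? [163 196] [0.569  0.148  0.0568]
stud? [164 196] [0.5694 0.1463 0.0546]
stud? [165 196] [0.5693 0.144  0.0555]
stud? [166 196] [0.5694 0.142  0.055 ]
stud? [124 197] [0.566  0.2319 0.0541]
stud? [125 197] [0.5655 0.2287 0.0573]
stud? [126 197] [0.5659 0.2273 0.055 ]
stud? [127 197] [0.5656 0.2245 0.057 ]
stud? [128 197] [0.5668 0.2245 0.0505]
stud? [163 197] [0.5668 0.1478 0.0572]
stud? [164 197] [0.5671 0.1461 0.0553]
stud? [165 197] [0.5673 0.144  0.0548]
stud? [166 197] [0.5674 0.142  0.0544]
stud? [167 197] [0.5681 0.1407 0.0505]
stud? 
[... 1439 characters left out ...]
5621 0.2259 0.0469]
stud? [238 137] [0.565  0.2243 0.0477]
stud? [239 137] [0.5679 0.2229 0.0485]
stud? [238 151] [0.5639 0.1473 0.0527]
stud? [239 151] [0.5666 0.1427 0.0557]
stud? [240 151] [0.5693 0.1452 0.0539]
stud? [237 152] [0.5611 0.1429 0.0527]
stud? [238 152] [0.5638 0.1407 0.0541]
stud? [239 152] [0.5665 0.1393 0.0548]
stud? [240 152] [0.5691 0.1446 0.0511]
stud? [237 153] [0.5609 0.143  0.0493]
stud? [238 153] [0.5637 0.139  0.052 ]
stud? [239 153] [0.5663 0.1392 0.0517]
stud? [240 153] [0.569  0.142  0.0496]
stud? [238 154] [0.5635 0.1375 0.0497]
stud? [239 154] [0.5662 0.1395 0.0482]
stud? [240 154] [0.5689 0.1402 0.0476]
high 10322
[ 0.545 -0.368  0.438] [ 0.724 -0.242  0.565]
```

View pics/top_r2.png

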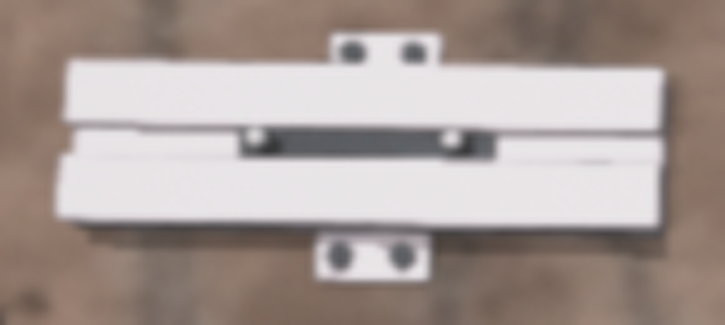

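View pics/side_r2.png

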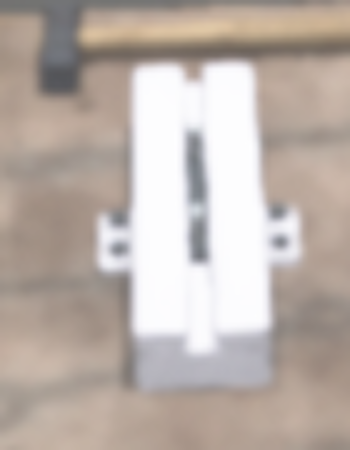

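View pics/top_br.png

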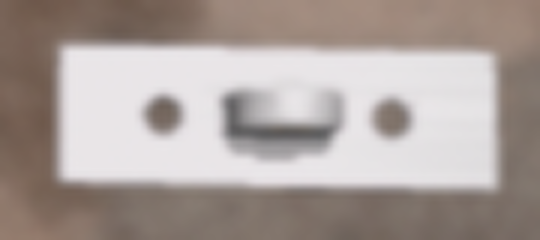

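```bash
cat >> h.py <<'E'
def edge(g,cols,r0,r1,thr=None):
    "sub-pixel brightness crossing along each column from r0 towards r1 (bright inside)"
    out=[]
    for c in cols:
        p=g[r0:r1+1,c] if r1>r0 else g[r1:r0+1,c][::-1]
        t=(p.max()+p[0])/2
        i=np.argmax(p>t)
        if i==0: continue
        f=i-1+(t-p[i-1])/(p[i]-p[i-1]); out.append((c,r0+f if r1>r0 else r0-f))
    return np.array(out)
def fit(n,pts,z):
    h=ray(n,pts,z)[:,:2]; vx,vy,x,y=cv2.fitLine((h*1000).astype(np.float32),cv2.DIST_HUBER,0,.01,.01).ravel()
    if vy<0: vx,vy=-vx,-vy
    return np.degrees(np.arctan2(vy,vx)),x-vx/vy*y, vx/vy   # angle, x at y=0 (mm), slope
E
python3 - <<'E'
from h import *
f=np.load("top0.npz");im=f["im"];g=im.min(2).astype(float)
for nm,cols,a,b,c,d,z in(("br",range(279,344),222,233,257,246,.006),("rail",list(range(95,135))+list(range(168,203)),176,187,221,209,.04)):
    e1=edge(g,cols,a,b); e2=edge(g,cols,c,d)
    for e in(e1,e2):print(nm,fit("top",e,z),len(e))
    A=[fit("top",e,z) for e in(e1,e2)]
    # ends: transpose
    gt=g.T
    rows=range(231,248) if nm=="br" else list(range(186,193))+list(range(204,211))
    L,Rr=((268,284),(356,340)) if nm=="br" else ((82,96),(216,200))
    for s in(L,Rr):
        e=edge(gt,rows,*s)[:,::-1]; h=ray("top",e,z); print(" end y",np.median(h[:,1]).round(4),h[:,1].std().round(4), h[[0,-1],1].round(4))
# holes: dark blob centroid
for x0,x1 in((284,300),(322,338)):
    s=g[230:250,x0:x1]; w=np.clip(180-s,0,None); v,u=np.indices(s.shape); c=((w*u).sum()/w.sum()+x0,(w*v).sum()/w.sum()+230); print("hole",c,ray("top",c,.005))
for x0,x1 in((121,131),(160,170)):
    s=g[194:202,x0:x1]; w=np.clip(s-150,0,None); v,u=np.indices(s.shape); print(s.astype(int));c=((w*u).sum()/w.sum()+x0,(w*v).sum()/w.sum()+194); print("stud",c,ray("top",c,.0568))
a=observe()["ee_rot"];print(R.from_rotvec(a).as_matrix().round(4))
E
```

```text
br (np.float32(89.765114), np.float32(513.0113), np.float32(0.0040994673)) 65
br (np.float32(89.93595), np.float32(461.6991), np.float32(0.0011177823)) 65
 end y -0.0922 0.0001 [-0.0921 -0.0923]
 end y -0.2534 0.0002 [-0.2534 -0.2531]
rail (np.float32(90.1207), np.float32(602.245), np.float32(-0.0021065068)) 75
rail (np.float32(90.149536), np.float32(532.5096), np.float32(-0.0026099305)) 75
 end y 0.3175 0.0002 [0.3179 0.3174]
 end y 0.0571 0.0003 [0.057  0.0568]
hole (np.float64(291.746658919233), np.float64(238.57059848925044)) [[ 0.48711612 -0.13083285  0.005     ]]
hole (np.float64(329.8380281690141), np.float64(239.31049935979513)) [[ 0.48688687 -0.21502547  0.005     ]]
[[208 208 209 211 213 215 211 209 208 208]
 [151 146 143 157 178 179 159 139 135 136]
 [171 149 131 165 200 197 159 111  91  95]
 [214 179 141 168 202 198 159 106  75  77]
 [222 184 131 138 163 157 123  85  63  65]
 [222 183 124 104 110 101  78  62  56  61]
 [219 182 129 102  96  87  74  67  69  76]
 [215 193 164 149 146 144 141 139 139 141]]
stud (np.float64(123.95906040268457), np.float64(196.3536912751678)) [[0.56691551 0.23118229 0.0568    ]]
[[216 217 217 218 218 218 219 219 219 219]
 [162 163 164 169 177 183 180 173 170 171]
 [103 102 109 138 177 192 170 129 107 105]
 [ 93  92 108 154 200 212 180 119  77  78]
 [ 95  95 107 148 187 195 163 107  70  75]
 [ 96  96  99 113 130 132 111  78  61  72]
 [106 106 106 103  97  87  75  66  65  77]
 [154 155 152 143 129 120 115 113 115 122]]
stud (np.float64(164.661800486618), np.float64(195.04217356042173)) [[0.57114617 0.14454455 0.0568    ]]
[[-9.327e-01  3.606e-01 -4.000e-04]
 [ 3.606e-01  9.327e-01 -1.400e-03]
 [-1.000e-04 -1.400e-03 -1.000e+00]]
```

{"name": "step_arm", "arguments": {"series": [[[0.07,0.015,-0.04,-0.005,-7],[0.07,0.03,-0.08,-0.01,-14],[0.07,0.045,-0.12,-0.015,-21],[0.07,0.06,-0.16,-0.02,-28],[0.07,0.075,-0.2,-0.025,-35],[0.07,0.09,-0.24,-0.03,-42],[0.07,0.105,-0.28,-0.035,-49],[0.07,0.12,-0.32,-0.04,-56],[0.07,0.13,-0.36,-0.045,-63],[0.07,0.14,-0.4,-0.05,-69],[0.07,0.155,-0.44,-0.055,-69],[0.07,0.17,-0.48,-0.06,-69],[0.07,0.185,-0.52,-0.065,-69],[0.07,0.2,-0.56,-0.07,-69],[0.07,0.215,-0.6,-0.075,-69],[0.07,0.23,-0.64,-0.08,-69],[0.07,0.245,-0.68,-0.085,-69],[0.07,0.255,-0.72,-0.09,-69],[0.07,0.2617,-0.7553,-0.09,-69],[0.07,0.2617,-0.7553,-0.09,-69]]], "squeeze": 40}}

```text
clock: 1.77
position: [0.4871, -0.1793, 0.1499]
ee_rot: [2.229, 2.211, -0.005]
force: [-0.1, -0.4, -0.1]
width: 0.762
```

```bash
python3 - <<'E'
from h import *
o=observe();print(o["clock"],o["position"],R.from_rotvec(o["ee_rot"]).as_matrix().round(4),o["force"],o["joints"],o["width"])
im,d=eyes.get_image("side");cv2.imwrite("pics/s1.png",im[:,:,::-1])
print(ray("top",[[125.2,196.7],[164.9,197.0]],.0568))
E
```

```text
1.7667 [ 0.48708163 -0.17934738  0.14989062] [[ 7.8e-03  1.0e+00 -8.0e-04]
 [ 1.0e+00 -7.8e-03 -3.6e-03]
 [-3.6e-03 -8.0e-04 -1.0e+00]] [-0.10788824 -0.41318602 -0.07816087] [-0.17861271  0.39712427  0.56688661  1.97516266 -0.27633267  0.84513136
  0.53031305] 0.7622252501347005
[[0.56620931 0.22848026 0.0568    ]
 [0.56692077 0.14380412 0.0568    ]]
```

View pics/s1.png

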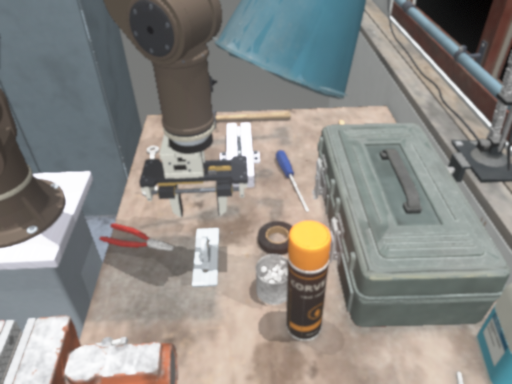

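```bash
python3 - <<'E'
from h import *
from scipy.spatial import cKDTree
im,d=eyes.get_image("side");C=cloud("side",d).astype(float);I=im.astype(int)
teal=(I[...,2]-I[...,0]>35)&(I[...,1]-I[...,0]>25)&(d>0);v,u=np.indices(d.shape);teal&=(v<100)&(u>210)&(u<370)
L=C[teal];A=C[(d>0)&(v<190)&(u>100)&(u<222)&(C[...,2]>.1)&(C[...,0]>.2)&(C[...,1]<.15)&~teal]
print(L.min(0),L.max(0),A.min(0),A.max(0),len(A))
dd,i=cKDTree(L).query(A);j=dd.argmin();print(dd[j],A[j],L[i[j]])
o=observe();print(o["position"])
E
```

```text
[ 0.55384383 -0.36629375  0.45919893] [ 0.72166739 -0.27658874  0.56496742] [ 0.39212078 -0.30696515  0.19819316] [ 0.55642385 -0.14200097  0.54563495] 13091
0.0011733713589596874 [ 0.5539291  -0.29071901  0.51561642] [ 0.55384383 -0.29073395  0.51444625]
[ 0.4866353  -0.17674131  0.14976577]
```

```bash
python3 - <<'E'
from h import *
from scipy.spatial import cKDTree
im,d=eyes.get_image("side");C=cloud("side",d).astype(float);I=im.astype(int);v,u=np.indices(d.shape)
b=(d>0)&(C[...,2]>.12)&(C[...,0]>.2)&(C[...,1]<.15)&(u<380)&(v<230)
lamp=b&(C[...,0]>.535)&(C[...,2]>.42)&(C[...,1]<-.15); A=C[b&~lamp&(I[...,0]>=I[...,2])&(u<225)];
for lo in np.arange(.12,.62,.06):
    q=A[(A[:,2]>lo)&(A[:,2]<lo+.06)]
    if len(q):print(lo.round(2),np.percentile(q,1,axis=0).round(3),np.percentile(q,99,axis=0).round(3))
L=C[lamp];dd,i=cKDTree(L).query(A);j=dd.argmin();print(dd[j],A[j],L[i[j]])
E
```

```text
0.12 [ 0.435 -0.189  0.137] [ 0.537 -0.169  0.18 ]
0.18 [ 0.396 -0.213  0.181] [ 0.54  -0.152  0.239]
0.24 [ 0.394 -0.213  0.241] [ 0.521 -0.143  0.299]
0.3 [ 0.439 -0.219  0.301] [ 0.529 -0.165  0.36 ]
0.36 [ 0.45  -0.217  0.361] [ 0.529 -0.168  0.42 ]
0.42 [ 0.437 -0.233  0.421] [ 0.531 -0.163  0.479]
0.48 [ 0.401 -0.24   0.481] [ 0.534 -0.177  0.539]
0.54 [ 0.45  -0.234  0.54 ] [ 0.503 -0.212  0.544]
0.0013659447931873476 [ 0.53399638 -0.18650378  0.51130816] [ 0.53535992 -0.18645304  0.51124498]
```

{"name": "step_arm", "arguments": {"series": [[[0.07,0,0.004,0,0.3],[0.07,0,0.004,-0.01,0.3],[0.07,0,0.004,-0.03,0.3],[0.07,0,0.004,-0.05,0.3],[0.07,0,0.004,-0.065,0.3],[0.07,0,0.004,-0.08,0.3],[0.07,0,0.004,-0.08,0.3],[0.07,0,0.004,-0.08,0.3]]]}}

```text
clock: 2.58
position: [0.4857, -0.1686, 0.0689]
ee_rot: [-2.217, -2.221, 0.005]
force: [-0.1, 0.3, 0.2]
width: 0.763
```

```bash
python3 - <<'E'
from h import *
o=observe();print(o["clock"],o["position"],R.from_rotvec(o["ee_rot"]).as_matrix().round(4),o["force"],o["width"])
im,d=eyes.get_image("side");a=im[140:300,120:280];cv2.imwrite("pics/s2.png",cv2.resize(a,None,fx=3.5,fy=3.5,interpolation=2)[:,:,::-1])
E
```

```text
2.5833 [ 0.48574524 -0.16862826  0.06893206] [[-1.5e-03  1.0e+00 -4.4e-03]
 [ 1.0e+00  1.5e-03  3.0e-04]
 [ 3.0e-04 -4.4e-03 -1.0e+00]] [-0.05353965  0.27211872  0.20319437] 0.7630746433801733
```

View pics/s2.png

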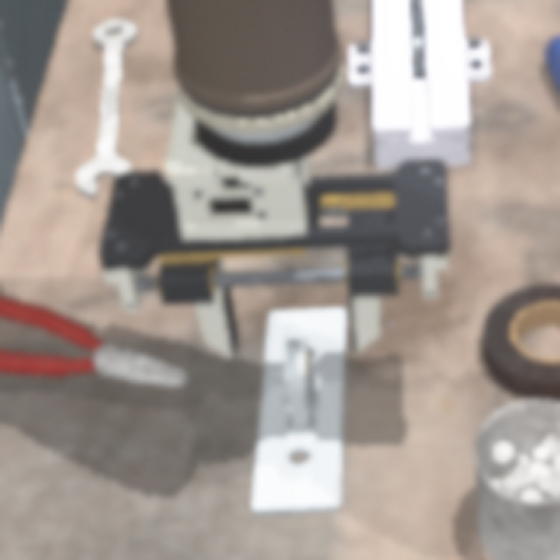

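{"name": "step_arm", "arguments": {"series": [[[0.06,0.001,-0.003,-0.005,-0.1],[0.06,0.001,-0.003,-0.015,-0.1],[0.06,0.001,-0.003,-0.025,-0.1],[0.06,0.001,-0.003,-0.034,-0.1],[0.06,0.001,-0.003,-0.038,-0.1],[0.06,0.001,-0.003,-0.038,-0.1],[0.06,0.001,-0.003,-0.038,-0.1],[0.06,0.001,-0.003,-0.038,-0.1],[0.06,0.001,-0.003,-0.038,-0.1]]]}}

```text
clock: 3.38
position: [0.4876, -0.1723, 0.032]
ee_rot: [-2.221, -2.22, 0.003]
force: [1.1, -0.6, 0.5]
width: 0.655
```

```bash
python3 - <<'E'
from h import *
o=observe();print(o["clock"],o["position"],R.from_rotvec(o["ee_rot"]).as_matrix().round(4)[:,1],o["force"],o["width"],abs(o["dq"]).max())
im,d=eyes.get_image("side");a=im[140:300,120:280];cv2.imwrite("pics/s3.png",cv2.resize(a,None,fx=3.5,fy=3.5,interpolation=2)[:,:,::-1])
o=observe();print(o["position"])
E
```

```text
3.3833 [ 0.48762868 -0.17227558  0.03199727] [ 1.0e+00 -7.0e-04 -2.3e-03] [ 1.11340952 -0.57855451  0.52436856] 0.6545022612114967 0.004386641040715211
[ 0.48764679 -0.1722474   0.0320547 ]
```

View pics/s3.png

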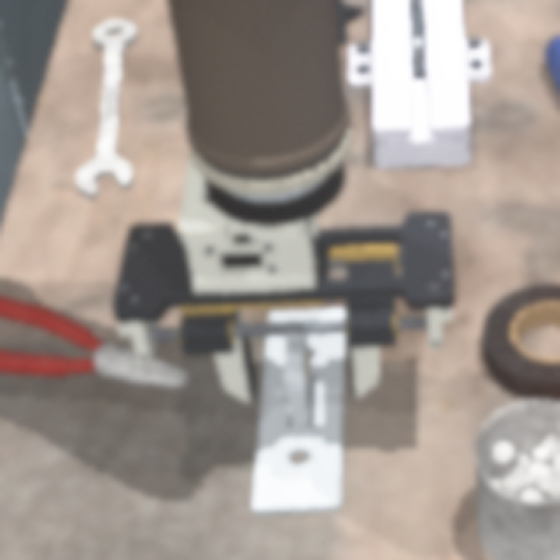

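Jaws are either side of the lug. Closing.

{"name": "step_arm", "arguments": {"series": [[[0.03,0,0,0,0],[0.02,0,0,0,0],[0.014,0,0,0,0],[0.0,0,0,0,0],[0.0,0,0,0,0],[0.0,0,0,0,0],[0.0,0,0,0,0],[0.0,0,0,0,0]]], "squeeze": 40}}

```text
clock: 4.1
position: [0.4863, -0.1722, 0.0319]
ee_rot: [-2.22, -2.218, 0.005]
force: [1.7, -0.2, -0.3]
width: 0.129
```

{"name": "step_arm", "arguments": {"series": [[[0.0,0,0,0.005,0],[0.0,0,0,0.01,0],[0.0,0,0,0.02,0],[0.0,0,0,0.03,0],[0.0,0,0,0.04,0],[0.0,0,0,0.05,0],[0.0,0,0,0.06,0],[0.0,0,0,0.07,0],[0.0,0,0,0.07,0],[0.0,0,0,0.07,0],[0.0,0,0,0.07,0],[0.0,0,0,0.07,0]]]}}

```text
clock: 5.1
position: [0.486, -0.172, 0.1014]
ee_rot: [-2.219, -2.218, 0.005]
force: [0.4, -0.4, -6.0]
width: 0.13
```

```bash
python3 - <<'E'
from h import *
o=observe();print(o["clock"],o["position"],R.from_rotvec(o["ee_rot"]).as_matrix().round(4)[:,1],o["force"],o["ft_torque"],o["width"])
for n in("side","top"):
    im,d=eyes.get_image(n);cv2.imwrite(f"pics/{n}4.png",im[:,:,::-1]);np.savez(n+"4.npz",im=im,d=d)
E
```

```text
5.1 [ 0.48596985 -0.17196916  0.10136921] [ 1.0e+00 -8.0e-04 -5.4e-03] [ 0.38989298 -0.41039738 -5.98864678] [-0.02425839  0.09441536 -0.00516082] 0.13017246916249553
```

View pics/side4.png

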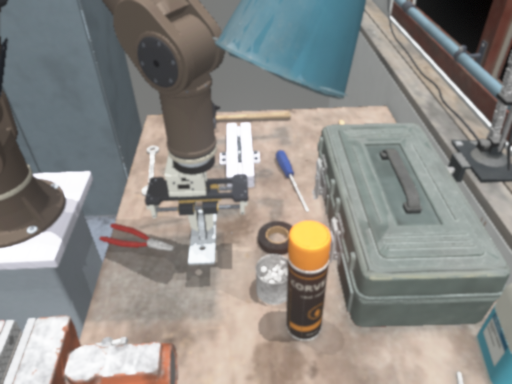

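View pics/top4.png

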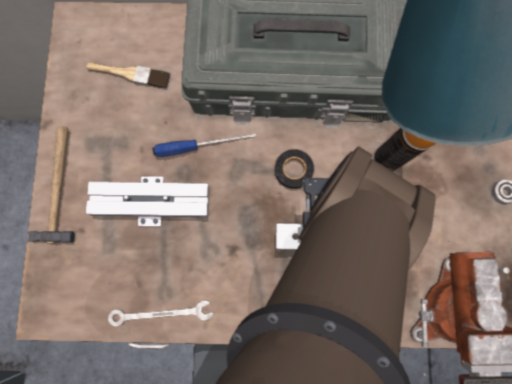

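{"name": "step_arm", "arguments": {"series": [[[0,0,0.015,0.005,0],[0,0,0.04,0.01,0],[0,0,0.07,0.015,0],[0,0,0.1,0.02,0],[0,0.01,0.13,0.02,0.2],[0,0.02,0.16,0.02,0.2],[0,0.03,0.19,0.02,0.2],[0,0.04,0.22,0.02,0.2],[0,0.05,0.25,0.02,0.2],[0,0.06,0.28,0.02,0.2],[0,0.07,0.305,0.02,0.2],[0,0.078,0.325,0.02,0.2],[0,0.08,0.335,0.02,0.2],[0,0.08,0.337,0.02,0.2],[0,0.08,0.337,0.02,0.2],[0,0.08,0.337,0.02,0.2],[0,0.08,0.337,0.02,0.2],[0,0.08,0.337,0.02,0.2]]]}}

```text
clock: 6.7
position: [0.5658, 0.1633, 0.1214]
ee_rot: [-2.218, -2.219, 0.006]
force: [-0.1, -0.3, -5.1]
width: 0.127
```

```bash
python3 - <<'E'
from h import *
o=observe();print(o["clock"],o["position"],R.from_rotvec(o["ee_rot"]).as_matrix().round(4),o["force"],o["ft_torque"],o["width"])
for n in("side","top"):
    im,d=eyes.get_image(n);cv2.imwrite(f"pics/{n}5.png",im[:,:,::-1]);np.savez(n+"5.npz",im=im,d=d)
    a=im[95:215,160:320] if n=="side" else im[150:270,60:220]
    cv2.imwrite(f"pics/{n}5z.png",cv2.resize(a,None,fx=4.5,fy=4.5,interpolation=2)[:,:,::-1])
E
```

```text
6.7 [0.56580176 0.1632885  0.12144284] [[-4.0e-04  1.0e+00 -5.6e-03]
 [ 1.0e+00  4.0e-04  0.0e+00]
 [ 0.0e+00 -5.6e-03 -1.0e+00]] [-0.10934075 -0.28792947 -5.10477861] [-0.1015369   0.01933573  0.00861633] 0.12741434633585635
```

View pics/side5z.png

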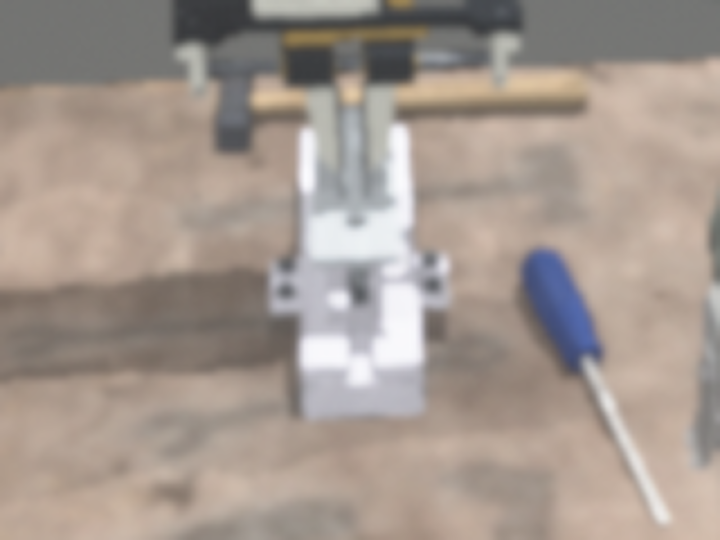

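View pics/top5.png

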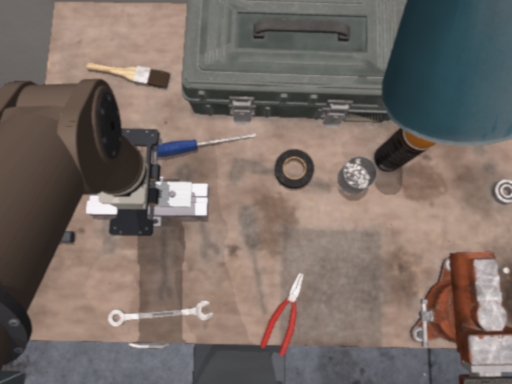

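View pics/top5z.png

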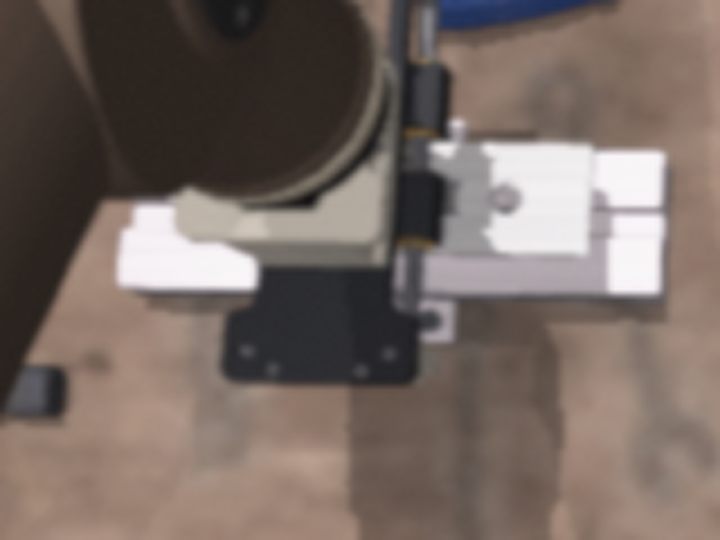

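```bash
python3 - <<'E'
from h import *
f=np.load("top5.npz");im=f["im"];g=im.min(2).astype(float)
C=cloud("top",f["d"]); print("plate z",np.median(C[186:204,178:188,2]), "rail z",np.median(C[186:190,198:204,2]))
z=.0955
cols=range(177,190)
for a,b in((176,188),):
    e=edge(g,cols,a,b);h=ray("top",e,z);print("far",h[:,0].round(4),fit("top",e,z))
# bottom edge: plate bright vs shadowed rail
e=edge(g,cols,214,203) if False else None
for c in(178,182,186): print(c,g[200:216,c].astype(int))
print([g[r,184:200].astype(int).tolist() for r in(187,194,202)])
s=g[188:200,166:180];w=np.clip(190-s,0,None);print(s.astype(int))
E
```

```text
plate z 0.0963761867611162 rail z 0.040423053010272214
far [0.5928 0.5929 0.5931 0.5934 0.5935 0.5935 0.5934 0.5934 0.5934 0.5932
 0.5931 0.593  0.5931] (np.float32(89.827225), np.float32(592.9571), np.float32(0.0030154837))
178 [235 235 235 236 237 229 190 169 170 169 168 167 164 163 150 110]
182 [235 235 235 236 237 229 188 162 167 169 168 166 164 163 151 111]
186 [236 236 236 236 237 229 189 162 166 168 168 167 164 162 150 109]
[[238, 238, 238, 238, 239, 238, 235, 225, 230, 242, 245, 245, 245, 245, 245, 245], [237, 237, 237, 238, 238, 236, 223, 189, 163, 161, 177, 218, 238, 242, 242, 242], [236, 235, 236, 236, 236, 231, 203, 160, 149, 149, 155, 177, 211, 230, 238, 239]]
[[149 150 163 204 229 234 235 235 235 235 236 236 236 236]
 [149 149 161 201 225 228 227 228 232 234 235 234 235 235]
 [152 152 165 197 213 206 204 215 226 234 237 237 238 238]
 [154 154 160 176 178 165 167 185 205 224 235 239 240 239]
 [154 154 150 147 147 148 152 158 170 199 228 238 240 240]
 [153 151 143 139 147 154 152 151 156 181 220 236 238 239]
 [151 148 141 140 150 157 154 150 154 178 217 233 236 236]
 [152 150 145 141 141 142 140 141 154 187 222 234 237 237]
 [153 152 153 156 149 130 122 137 171 213 233 238 238 238]
 [152 152 160 185 193 175 165 182 212 230 236 237 237 237]
 [148 149 163 200 223 224 223 225 230 233 234 234 234 234]
 [149 151 165 205 229 234 234 234 234 234 234 234 234 234]]
```

```bash
python3 - <<'E'
from h import *
for z in(.0955,.0964): print(ray("top",[[182,205.75],[182,181.6],[190.6,194],[172.1,193.7]],z).round(4))
f=np.load("side5.npz");im=f["im"];g=im.min(2).astype(float)
for r in range(142,153): print(r,g[r,222:258].astype(int).tolist())
C=cloud("side",f["d"]);print(np.median(C[143:150,235:242],axis=(0,1)))
E
```

```text
[[0.5427 0.0995 0.0955]
 [0.5926 0.1019 0.0955]
 [0.5671 0.0832 0.0955]
 [0.5672 0.1208 0.0955]]
[[0.5426 0.0994 0.0964]
 [0.5924 0.1017 0.0964]
 [0.567  0.083  0.0964]
 [0.567  0.1207 0.0964]]
142 [148, 147, 141, 133, 148, 177, 194, 195, 193, 196, 207, 215, 217, 214, 204, 188, 176, 177, 186, 200, 210, 217, 219, 222, 229, 234, 240, 243, 237, 208, 162, 144, 145, 148, 150, 152]
143 [149, 147, 141, 134, 149, 179, 201, 214, 219, 222, 226, 229, 229, 225, 210, 184, 168, 167, 179, 201, 221, 229, 231, 233, 235, 238, 241, 243, 237, 209, 165, 147, 148, 150, 151, 153]
144 [149, 147, 140, 133, 149, 180, 207, 223, 230, 232, 233, 233, 232, 228, 211, 182, 164, 163, 178, 205, 225, 233, 235, 235, 236, 238, 239, 239, 231, 203, 164, 148, 149, 151, 151, 151]
145 [146, 144, 138, 131, 148, 180, 208, 225, 233, 235, 234, 234, 233, 230, 222, 206, 193, 194, 208, 223, 231, 234, 235, 236, 236, 236, 234, 228, 213, 184, 155, 148, 150, 150, 149, 149]
146 [145, 142, 135, 129, 148, 181, 210, 226, 233, 235, 234, 234, 233, 233, 231, 227, 224, 225, 229, 233, 235, 235, 235, 235, 235, 234, 228, 213, 190, 168, 149, 146, 1
[... 463 characters left out ...]
 234, 235, 235, 236, 237, 236, 235, 234, 235, 235, 235, 236, 235, 227, 205, 176, 156, 145, 144, 144, 147, 148]
150 [137, 131, 120, 119, 144, 178, 205, 224, 232, 233, 233, 232, 232, 232, 233, 234, 234, 234, 236, 235, 233, 232, 231, 232, 232, 233, 235, 232, 215, 186, 168, 152, 142, 140, 145, 153]
151 [129, 122, 115, 123, 149, 176, 199, 218, 226, 227, 227, 226, 226, 225, 226, 226, 226, 227, 228, 227, 224, 222, 221, 222, 222, 223, 227, 229, 218, 200, 188, 166, 142, 131, 141, 165]
152 [121, 110, 110, 131, 160, 181, 192, 202, 207, 208, 207, 206, 205, 202, 201, 201, 201, 203, 203, 201, 197, 195, 196, 199, 201, 207, 219, 225, 219, 209, 203, 175, 135, 116, 133, 174]
[0.56493457 0.10797952 0.09513019]
```

{"name": "step_arm", "arguments": {"series": [[[0,0,0,-0.005,0],[0,0,0,-0.01,0],[0,0,0,-0.015,0],[0,0,0,-0.02,0],[0,0,0,-0.023,0],[0,0,0,-0.023,0],[0,0,0,-0.023,0],[0,0,0,-0.023,0]]]}}

```text
clock: 7.47
position: [0.5661, 0.164, 0.0986]
ee_rot: [-2.217, -2.22, 0.005]
force: [0.1, -0.5, -5.5]
width: 0.129
```

{"name": "step_arm", "arguments": {"series": [[[0,0,0,-0.001,0],[0,0,0,-0.002,0],[0,0,0,-0.003,0],[0,0,0,-0.003,0],[0,0,0,-0.003,0]]]}}

```text
clock: 7.88
position: [0.566, 0.164, 0.0956]
ee_rot: [-2.217, -2.22, 0.005]
force: [0.3, 0.8, -5.3]
width: 0.127
```

{"name": "step_arm", "arguments": {"series": [[[0,0,0,-0.001,0],[0,0,0,-0.002,0],[0,0,0,-0.002,0],[0,0,0,-0.002,0]]]}}

```text
clock: 8.22
position: [0.566, 0.1639, 0.0935]
ee_rot: [-2.217, -2.22, 0.006]
force: [0.7, -0.1, -5.1]
width: 0.126
```

{"name": "step_arm", "arguments": {"series": [[[0,0,0,-0.0005,0],[0,0,0,-0.001,0],[0,0,0,-0.0015,0],[0,0,0,-0.002,0],[0,0,0,-0.002,0]]]}}

```text
clock: 8.63
position: [0.5659, 0.1639, 0.0914]
ee_rot: [-2.217, -2.22, 0.006]
force: [-0.4, -0.1, -5.6]
width: 0.127
```

{"name": "step_arm", "arguments": {"series": [[[0,0,0,-0.0005,0],[0,0,0,-0.001,0],[0,0,0,-0.001,0],[0,0,0,-0.001,0]]]}}

```text
clock: 8.97
position: [0.5659, 0.1639, 0.0903]
ee_rot: [-2.217, -2.22, 0.006]
force: [-0.8, -0.0, -4.6]
width: 0.129
```

{"name": "step_arm", "arguments": {"series": [[[0,0,0,-0.0005,0],[0,0,0,-0.001,0],[0,0,0,-0.001,0],[0,0,0,-0.001,0]]]}}

```text
clock: 9.3
position: [0.5658, 0.1639, 0.0893]
ee_rot: [-2.217, -2.22, 0.006]
force: [0.6, -0.2, -4.7]
width: 0.131
```

Expected tip contact is around TCP z 0.0885, so I'll use finer steps.

{"name": "step_arm", "arguments": {"series": [[[0,0,0,-0.0003,0],[0,0,0,-0.0006,0],[0,0,0,-0.0006,0],[0,0,0,-0.0006,0]]]}}

```text
clock: 9.63
position: [0.5659, 0.1639, 0.0887]
ee_rot: [-2.217, -2.22, 0.006]
force: [-0.3, 0.6, -6.0]
width: 0.13
```

{"name": "step_arm", "arguments": {"series": [[[0,0,0,-0.0003,0],[0,0,0,-0.0006,0],[0,0,0,-0.0006,0],[0,0,0,-0.0006,0]]]}}

```text
clock: 9.97
position: [0.5658, 0.1639, 0.088]
ee_rot: [-2.217, -2.22, 0.006]
force: [-0.6, 0.4, -6.0]
width: 0.125
```

{"name": "step_arm", "arguments": {"series": [[[0,0,0,-0.0003,0],[0,0,0,-0.0006,0],[0,0,0,-0.0006,0],[0,0,0,-0.0006,0]]]}}

```text
clock: 10.3
position: [0.5658, 0.1639, 0.0874]
ee_rot: [-2.217, -2.22, 0.006]
force: [-0.2, 0.7, -5.5]
width: 0.129
```

{"name": "step_arm", "arguments": {"series": [[[0,0,0,-0.0003,0],[0,0,0,-0.0006,0],[0,0,0,-0.0006,0],[0,0,0,-0.0006,0]]]}}

```text
clock: 10.63
position: [0.5659, 0.1639, 0.0868]
ee_rot: [-2.217, -2.22, 0.006]
force: [0.1, 0.3, -6.2]
width: 0.132
```

{"name": "step_arm", "arguments": {"series": [[[0,0,0,-0.0003,0],[0,0,0,-0.0006,0],[0,0,0,-0.0006,0],[0,0,0,-0.0006,0]]]}}

```text
clock: 10.97
position: [0.5659, 0.1639, 0.0867]
ee_rot: [-2.217, -2.22, 0.006]
force: [-3.4, -1.1, 4.9]
width: 0.131
```

{"name": "step_arm", "arguments": {"series": [[[0,0,0,-0.0003,0],[0,0,0.001,-0.0003,0],[0,0,0.002,-0.0003,0],[0,0,0.003,-0.0003,0],[0,0,0.004,-0.0003,0],[0,0,0.005,-0.0003,0],[0,0,0.006,-0.0003,0]]]}}

```text
clock: 11.55
position: [0.5668, 0.1678, 0.0867]
ee_rot: [-2.221, -2.219, 0.006]
force: [-0.9, -6.2, 4.4]
width: 0.131
```

```bash
python3 - <<'E'
from h import *
o=observe();print(o["clock"],o["position"],o["force"],o["ft_torque"],o["width"])
im,d=eyes.get_image("side");a=im[95:215,160:320];cv2.imwrite("pics/s6.png",cv2.resize(a,None,fx=4.5,fy=4.5,interpolation=2)[:,:,::-1])
E
```

```text
11.55 [0.56680663 0.16775166 0.08666601] [-0.87600573 -6.18221744  4.35388963] [-1.40361252e+00  1.99205395e-01 -1.38638062e-03] 0.13088312836025107
```

View pics/s6.png

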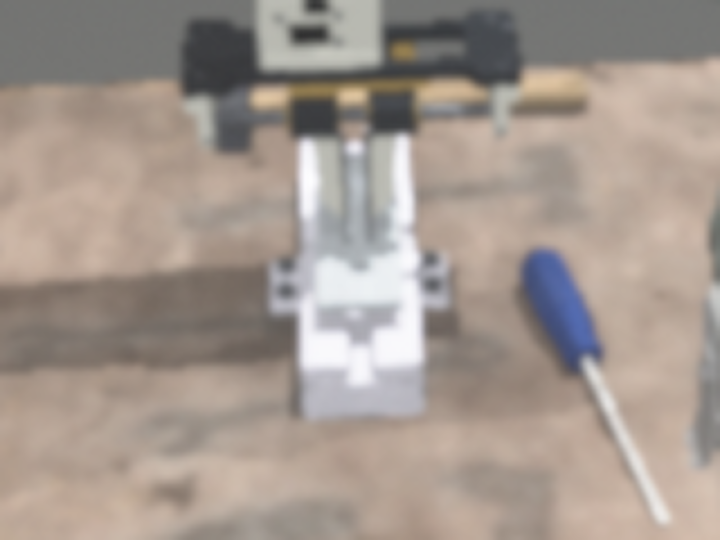

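{"name": "step_arm", "arguments": {"series": [[[0,-0.001,0.002,-0.0001,0],[0,-0.001,0.003,-0.0001,0],[0,-0.001,0.004,-0.0001,0],[0,-0.001,0.005,-0.0001,0],[0,-0.001,0.006,-0.0001,0],[0,-0.001,0.007,-0.0001,0],[0,-0.001,0.008,-0.0001,0]]]}}

```text
clock: 12.18
position: [0.5663, 0.1755, 0.0867]
ee_rot: [-2.222, -2.22, 0.006]
force: [-0.2, -5.4, 2.7]
width: 0.129
```

{"name": "step_arm", "arguments": {"series": [[[0,-0.0005,0.002,-0.0001,0],[0,-0.0005,0.003,-0.0001,0],[0,-0.0005,0.004,-0.0001,0],[0,-0.0005,0.005,-0.0001,0],[0,-0.0005,0.006,-0.0001,0],[0,-0.0005,0.007,-0.0001,0]]]}}

```text
clock: 12.68
position: [0.5659, 0.1825, 0.0865]
ee_rot: [-2.222, -2.22, 0.006]
force: [-0.3, -1.1, -1.9]
width: 0.126
```

```bash
python3 - <<'E'
from h import *
o=observe();print(o["clock"],o["position"],o["force"],o["ft_torque"],o["width"])
for n in("side","top"):
    im,d=eyes.get_image(n);np.savez(n+"7.npz",im=im,d=d)
    a=im[95:215,160:320] if n=="side" else im[150:270,60:220]
    cv2.imwrite(f"pics/{n}7z.png",cv2.resize(a,None,fx=4.5,fy=4.5,interpolation=2)[:,:,::-1])
E
```

```text
12.6833 [0.56586873 0.18254675 0.0864775 ] [-0.25441552 -1.13634787 -1.87425247] [-0.56961028 -0.0550713  -0.02456829] 0.12642761853250206
```

View pics/top7z.png

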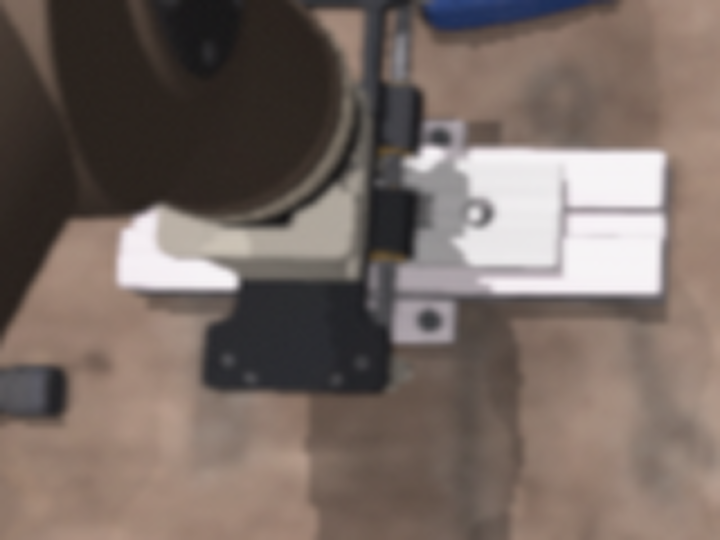

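```bash
python3 - <<'E'
from h import *
im=np.load("top7.npz")["im"]; print(im[190:206,160:174].min(2))
cv2.imwrite("pics/t7h.png",cv2.resize(im[187:209,155:190],None,fx=20,fy=20,interpolation=2)[:,:,::-1])
E
```

```text
[[149 149 149 163 202 228 233 233 233 233 234 234 234 234]
 [146 147 148 161 200 226 230 231 231 232 232 232 232 232]
 [146 146 147 158 195 221 225 226 228 230 231 231 231 231]
 [149 149 149 156 182 201 205 209 219 228 231 232 233 232]
 [151 151 150 146 147 153 158 164 186 218 231 235 235 235]
 [152 151 145 135 137 148 148 138 150 188 224 235 236 236]
 [150 149 139 137 171 194 173 129 118 163 214 232 235 235]
 [148 146 138 146 192 219 191 130 102 152 208 229 232 233]
 [148 148 143 149 184 203 175 122 114 171 218 230 233 233]
 [151 150 150 157 165 158 138 125 154 202 228 233 234 234]
 [149 149 158 182 192 178 166 177 205 224 231 232 232 233]
 [148 150 162 196 219 221 219 221 225 228 230 230 230 230]
 [160 172 184 209 225 229 229 229 230 230 230 230 230 231]
 [179 206 220 225 229 230 230 230 230 230 230 231 230 231]
 [165 195 221 228 230 230 231 231 231 231 231 231 231 231]
 [151 167 198 223 230 231 231 232 231 231 231 231 232 232]]
```

View pics/t7h.png

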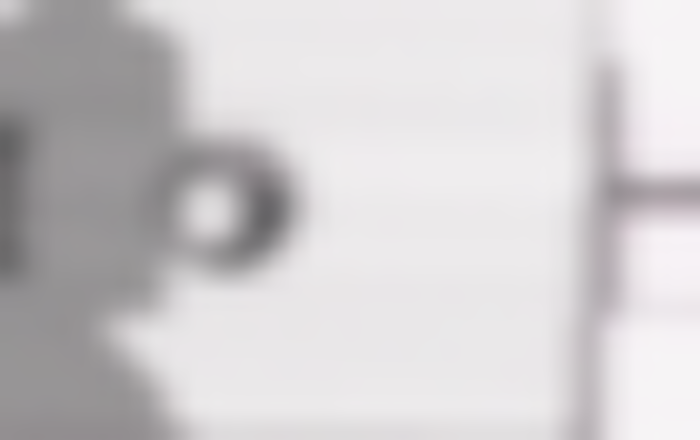

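```bash
python3 - <<'E'
from h import *
print(ray("top",[[169.0,197],[166.0,197]],.0608), ray("top",[[164.9,197.0],[125.2,196.7]],.0549))
im=np.load("top7.npz")["im"].min(2).astype(float)
print([round(float(c),2) for c in [cv2.minMaxLoc(im[194:201,166:169])[0]]])
for r in (190,192,203):
  print(im[r,176:192].astype(int))
E
```

```text
[[0.56635722 0.13421363 0.0608    ]
 [0.56625501 0.14057419 0.0608    ]] [[0.5672548  0.14423047 0.0549    ]
 [0.56654173 0.22909821 0.0549    ]]
[102.0]
[234 234 235 235 235 235 234 230 209 195 225 241 244 244 244 244]
[231 232 232 232 233 233 233 227 200 178 218 238 242 242 243 243]
[231 232 232 232 232 232 228 209 187 213 234 240 240 240 239 238]
```

{"name": "step_arm", "arguments": {"series": [[[0,0.0003,0.001,0,0],[0,0.0003,0.002,0,0],[0,0.0003,0.003,0,0],[0,0.0003,0.0035,0,0],[0,0.0003,0.0035,0,0],[0,0.0003,0.0035,0,0]]]}}

```text
clock: 13.28
position: [0.5655, 0.1873, 0.0861]
ee_rot: [-2.22, -2.22, 0.006]
force: [-0.4, 0.2, -5.6]
width: 0.129
```

{"name": "step_arm", "arguments": {"series": [[[0,0,0,-0.0005,0],[0,0,0,-0.001,0],[0,0,0,-0.001,0],[0,0,0,-0.001,0]]]}}

```text
clock: 13.62
position: [0.5654, 0.1872, 0.085]
ee_rot: [-2.22, -2.22, 0.006]
force: [-0.1, 0.4, -4.9]
width: 0.127
```

```bash
python3 - <<'E'
from h import *
o=observe();print(o["clock"],o["position"],o["force"],o["ft_torque"],o["width"])
im,d=eyes.get_image("top");np.savez("top8.npz",im=im,d=d)
cv2.imwrite("pics/t8h.png",cv2.resize(im[187:209,155:190],None,fx=20,fy=20,interpolation=2)[:,:,::-1])
print(im[193:202,158:172].min(2))
E
```

```text
13.6167 [0.56544521 0.18721976 0.08500765] [-0.10865034  0.40341691 -4.87703073] [-0.05488739  0.02946293  0.00133301] 0.12719391300883043
[[147 147 147 158 190 209 207 207 217 225 230 231 231 231]
 [151 150 150 153 168 171 159 159 179 211 229 234 234 234]
 [151 151 148 139 132 134 146 155 159 183 220 233 235 235]
 [150 149 144 125 109 135 180 197 177 162 202 229 234 234]
 [147 146 138 117 107 157 209 221 194 165 197 226 231 232]
 [149 148 141 120 107 148 194 206 185 177 209 228 232 232]
 [151 150 146 136 121 123 140 154 165 195 223 232 234 233]
 [149 148 152 162 169 162 157 167 192 219 229 232 232 232]
 [145 148 159 190 214 218 217 219 224 228 229 229 230 229]]
```

View pics/t8h.png

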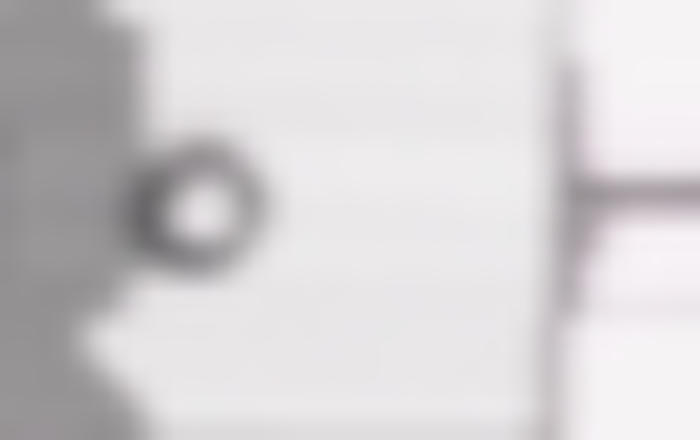

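```bash
python3 - <<'E'
from h import *
for k,zu in((7,.0546),(8,.0531)):
    im=np.load(f"top{k}.npz")["im"].min(2).astype(float)
    for r in (189,191,193,200): print(k,r,im[r,178:190].astype(int))
    # shadow-line min: parabola
    for r in(190,191,192,193):
        s=im[r,180:190];i=s[:-1].argmin();a,b,c=s[i-1:i+2];u=180+i+.5*(a-c)/(a-2*b+c)
        # falling edge between plate brightness and min
        t=(s[0]+b)/2;j=np.argmax(s<t);ue=180+j-1+(s[j-1]-t)/(s[j-1]-s[j]);print("  min",round(u,2),"edge",round(ue,2),ray("top",[ue,r],zu+.006)[0,1].round(4)+.08)
E
```

```text
7 189 [234 234 234 234 233 229 218 219 236 243 244 244]
7 191 [234 233 234 234 233 229 204 182 220 240 243 244]
7 193 [233 233 233 233 234 228 199 176 214 236 240 241]
7 200 [233 233 233 233 231 219 185 176 218 238 241 241]
  min 184.82 edge 183.71 0.18380000000000002
  min 184.87 edge 183.84 0.1834
  min 184.85 edge 183.8 0.1834
  min 184.88 edge 183.81 0.18330000000000002
8 189 [232 233 233 229 217 219 235 242 243 243 243 243]
8 191 [233 233 233 229 209 189 221 239 243 243 243 243]
8 193 [232 232 232 228 203 181 215 236 240 240 240 240]
8 200 [233 232 232 227 198 174 209 234 240 242 241 241]
  min 182.83 edge 181.75 0.1882
  min 182.88 edge 181.9 0.18780000000000002
  min 182.88 edge 181.86 0.18780000000000002
  min 182.89 edge 181.86 0.1877
```

{"name": "step_arm", "arguments": {"series": [[[0,0,-0.0002,-0.0005,0],[0,0,-0.0002,-0.001,0],[0,0,-0.0002,-0.0015,0],[0,0,-0.0002,-0.002,0],[0,0,-0.0002,-0.0025,0],[0,0,-0.0002,-0.003,0],[0,0,-0.0002,-0.003,0]]]}}

```text
clock: 14.25
position: [0.5654, 0.187, 0.0819]
ee_rot: [-2.22, -2.22, 0.006]
force: [-0.2, -0.2, -5.2]
width: 0.128
```

{"name": "step_arm", "arguments": {"series": [[[0,0,0,-0.0005,0],[0,0,0,-0.001,0],[0,0,0,-0.0015,0],[0,0,0,-0.002,0],[0,0,0,-0.0025,0],[0,0,0,-0.003,0],[0,0,0,-0.003,0]]]}}

```text
clock: 14.83
position: [0.5653, 0.187, 0.0788]
ee_rot: [-2.22, -2.22, 0.007]
force: [0.1, 0.1, -5.1]
width: 0.126
```

Going down freely with no side force.

{"name": "step_arm", "arguments": {"series": [[[0,0,0,-0.0005,0],[0,0,0,-0.001,0],[0,0,0,-0.0015,0],[0,0,0,-0.002,0],[0,0,0,-0.0025,0],[0,0,0,-0.003,0],[0,0,0,-0.0035,0],[0,0,0,-0.004,0],[0,0,0,-0.004,0]]]}}

```text
clock: 15.58
position: [0.5653, 0.1869, 0.0747]
ee_rot: [-2.22, -2.22, 0.007]
force: [0.6, 0.2, -4.3]
width: 0.127
```

{"name": "step_arm", "arguments": {"series": [[[0,0,0,-0.0003,0],[0,0,0,-0.0006,0],[0,0,0,-0.0009,0],[0,0,0,-0.0012,0],[0,0,0,-0.0012,0]]]}}

```text
clock: 16.0
position: [0.5652, 0.187, 0.0734]
ee_rot: [-2.22, -2.22, 0.007]
force: [-0.3, 0.4, -5.6]
width: 0.128
```

{"name": "step_arm", "arguments": {"series": [[[0,0,0,-0.0003,0],[0,0,0,-0.0006,0],[0,0,0,-0.0006,0],[0,0,0,-0.0006,0]]]}}

```text
clock: 16.33
position: [0.5652, 0.187, 0.0728]
ee_rot: [-2.22, -2.22, 0.007]
force: [-0.6, 0.4, -5.7]
width: 0.126
```

{"name": "step_arm", "arguments": {"series": [[[0,0,0,-0.0003,0],[0,0,0,-0.0006,0],[0,0,0,-0.0006,0],[0,0,0,-0.0006,0]]]}}

```text
clock: 16.67
position: [0.5652, 0.1869, 0.0722]
ee_rot: [-2.22, -2.22, 0.007]
force: [-0.1, 0.8, -5.1]
width: 0.13
```

{"name": "step_arm", "arguments": {"series": [[[0,0,0,-0.0003,0],[0,0,0,-0.0005,0],[0,0,0,-0.0005,0],[0,0,0,-0.0005,0]]]}}

```text
clock: 17.0
position: [0.5652, 0.1869, 0.072]
ee_rot: [-2.22, -2.22, 0.007]
force: [-2.3, -0.9, 1.4]
width: 0.13
```

{"name": "step_arm", "arguments": {"series": [[[0,0,0,-0.0003,0],[0,0,0,-0.0003,0],[0,0,0,-0.0003,0]]]}}

```text
clock: 17.25
position: [0.5652, 0.1869, 0.072]
ee_rot: [-2.22, -2.219, 0.007]
force: [-3.7, -0.5, 4.7]
width: 0.127
```

```bash
python3 - <<'E'
from h import *
o=observe();print(o["clock"],o["position"],R.from_rotvec(o["ee_rot"]).as_matrix().round(4),o["force"],o["ft_torque"])
for n in("side","top"):
    im,d=eyes.get_image(n);np.savez(n+"9.npz",im=im,d=d)
    a=im[95:215,160:320] if n=="side" else im[150:270,60:220]
    cv2.imwrite(f"pics/{n}9z.png",cv2.resize(a,None,fx=4.5,fy=4.5,interpolation=2)[:,:,::-1])
E
```

```text
17.25 [0.56523817 0.18688497 0.07196003] [[ 1.0e-04  1.0e+00 -4.9e-03]
 [ 1.0e+00 -1.0e-04 -1.2e-03]
 [-1.2e-03 -4.9e-03 -1.0e+00]] [-3.6633436  -0.53306212  4.67647112] [-0.17523274  0.77481719  0.04925669]
```

View pics/side9z.png

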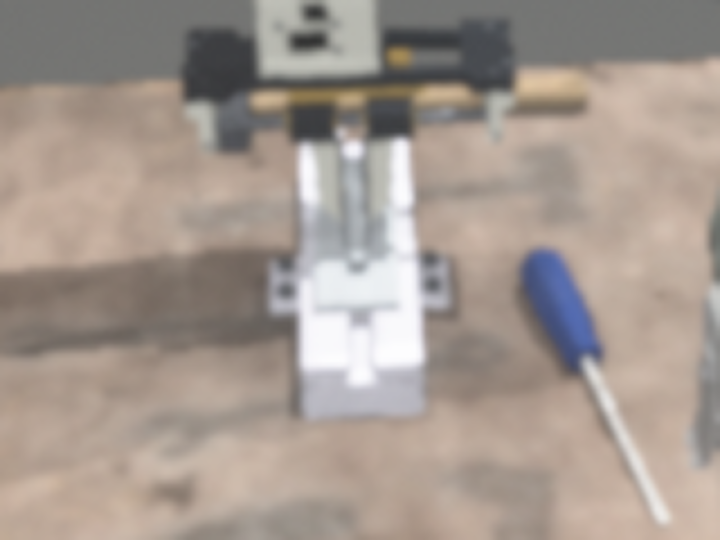

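View pics/top9z.png

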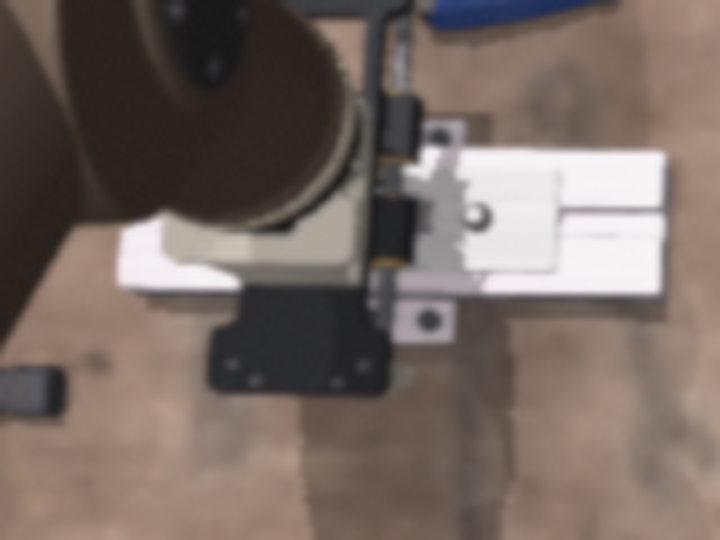

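The foot is on the rail and the stud shows through the hole at about zoom (478,216). Releasing.

{"name": "step_arm", "arguments": {"series": [[[0.008,0,0,0,0],[0.014,0,0,0,0],[0.02,0,0,0,0],[0.03,0,0,0,0],[0.04,0,0,0,0],[0.04,0,0,0,0],[0.04,0,0,0,0],[0.04,0,0,0,0]]]}}

```text
clock: 18.02
position: [0.5653, 0.1869, 0.072]
ee_rot: [-2.22, -2.219, 0.007]
force: [-0.5, -0.1, 0.4]
width: 0.431
```

```bash
python3 - <<'E'
from h import *
o=observe();print(o["clock"],o["position"],o["force"],o["ft_torque"],o["width"])
im,d=eyes.get_image("side");a=im[95:215,160:320];cv2.imwrite("pics/s10.png",cv2.resize(a,None,fx=4.5,fy=4.5,interpolation=2)[:,:,::-1])
E
```

```text
18.0167 [0.56530487 0.18691486 0.0719518 ] [-0.52191484 -0.09101453  0.36379494] [-0.07962778  0.05906224  0.03220824] 0.4306461166514916
```

View pics/s10.png

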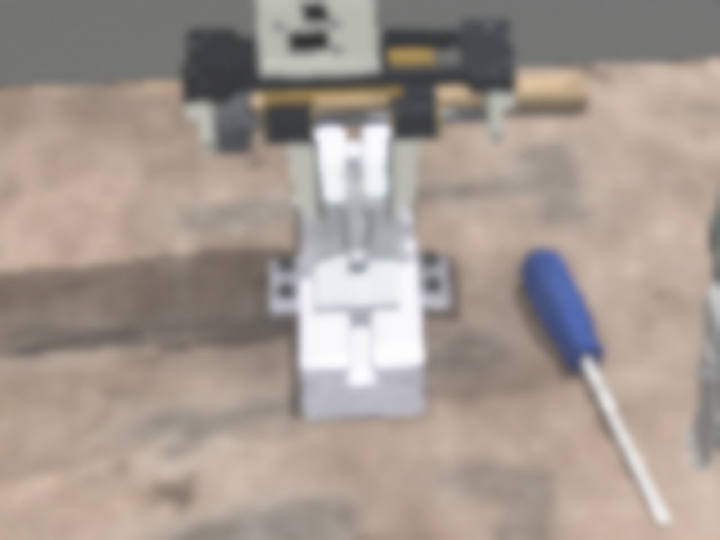

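{"name": "step_arm", "arguments": {"series": [[[0.04,0,0,0.005,0],[0.04,0,0,0.015,0],[0.04,0,0,0.03,0],[0.04,0,0,0.05,0],[0.04,0,0,0.075,0],[0.04,0,0,0.1,0],[0.04,0,0,0.12,0],[0.04,-0.02,0.02,0.13,0],[0.04,-0.05,0.04,0.13,0],[0.04,-0.08,0.06,0.13,0],[0.04,-0.11,0.08,0.13,0],[0.04,-0.14,0.11,0.13,0],[0.04,-0.16,0.14,0.13,0],[0.04,-0.17,0.17,0.13,0],[0.04,-0.18,0.2,0.13,0],[0.04,-0.18,0.22,0.13,0],[0.04,-0.18,0.22,0.13,0],[0.04,-0.18,0.22,0.13,0],[0.04,-0.18,0.22,0.13,0]]]}}

```text
clock: 19.65
position: [0.3858, 0.4059, 0.2024]
ee_rot: [-2.221, -2.219, 0.006]
force: [0.9, -0.0, 0.0]
width: 0.435
```

```bash
python3 - <<'E'
from h import *
o=observe();print(o["clock"],o["position"],o["force"])
for n in("side","top"):
    im,d=eyes.get_image(n);C=cloud(n,d)
    m=(d>0)&(abs(C[...,0]-.567)<.02)&(abs(C[...,1]-.187)<.075)&(abs(C[...,1]-.187)>.055)
    q=C[m];print(n,"plate z: -y end",np.median(q[q[:,1]<.187,2]).round(4)," +y end",np.median(q[q[:,1]>.187,2]).round(4))
    np.savez(n+"11.npz",im=im,d=d);cv2.imwrite(f"pics/{n}11.png",im[:,:,::-1])
    if n=="top":cv2.imwrite("pics/top11z.png",cv2.resize(im[170:235,75:220],None,fx=5,fy=5,interpolation=2)[:,:,::-1])
E
```

```text
19.65 [0.38576709 0.40591627 0.20244611] [ 0.92302835 -0.02698373  0.02240954]
side plate z: -y end 0.0461  +y end 0.0469
top plate z: -y end 0.0468  +y end 0.0465
```

View pics/top11z.png

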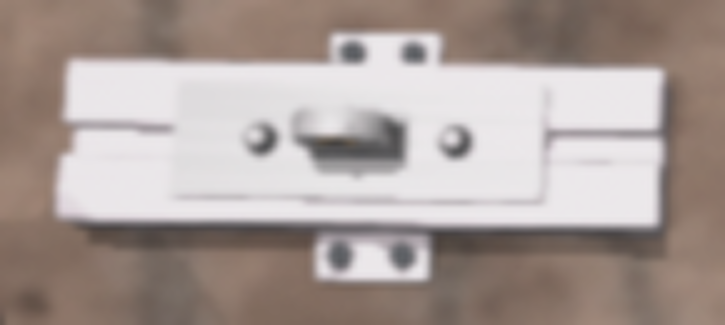

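View pics/side11.png

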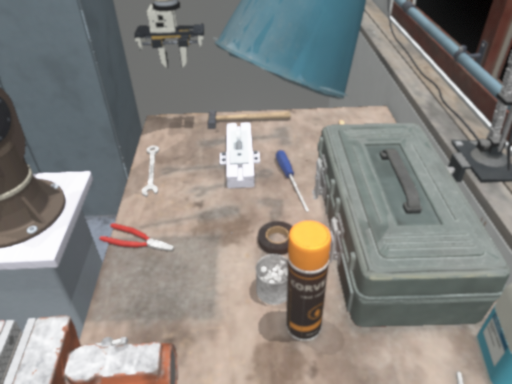

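The bracket lies flush with its plate top at about 46.5 mm at both ends. Both studs show through the holes at zoom (259,138) and (455,141), and nothing else has moved. Handing in.

```bash
python3 -c "
from h import *
print(arm.sign_off(), observe()['clock'])"
```

```text
the job is handed in; nothing more can be done
the job is handed in; nothing more can be done
```

The bracket is on the rail with both holes over the studs and its foot flush. I handed the job in at about 19.8 s of the 72 s allowed.

**What I did:**
- I gripped the bracket by its lug at 40 N and laid it on the stud tips with its holes about 23 mm short of them, at about 10 N contact.
- I slid it along the rail until both holes dropped over the studs. The friction along the rail was about 6 N.
- I eased it down in steps, with no side force showing on the way. It touched the rail at the expected height with about 7–10 N.
- I let go, lifted straight up and moved the arm clear.

**Last checks:**
- **Flushness:** both cameras put the top of the foot plate at 46–47 mm at both ends, against 46 mm when flush.
- **Studs:** both are visible through the holes in the top view.
- **Surroundings:** nothing around the rail looks moved in the final side view, though I didn't measure this.

**Disagreements:**
- The depth image put the stud tips about 2 mm higher than where the bracket touched them (about 14.8 mm above the rail).
- Two camera estimates of the hole-to-stud centring differed by about 2 mm. I kept to the middle and relied on the force readings.
- Forces were read only at the end of each move call, so I did not see the peaks in between.

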